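# Draw the pen tray tight onto the desk organiser with its cam lock

### The job

Join the loose pen tray to the fixed section of the desk organiser: slide the tray up squarely so that its bolt goes into the slot under the open cam disc as far as it will go, and let go of it. Then turn the cam clockwise by its crank knob, about half a turn, until you feel it draw the tray up tight on both rubber buffers; stop there without forcing it, so that the rubber is not crushed, let go, and leave the other things on the desk where they stand.

Things in the scene. Friction and masses are not known exactly. Their poses are not given: they have to be found in the camera images.
- base: Fixed wooden section of the organiser, 151 x 124 mm, 26 mm high. Origin on the desk under the cam axis, z up. Its -x face, 46 mm from the axis, is the joining face: on the x axis it has a bolt slot, 11 mm wide, open at the top, with a funnel mouth about 20 mm wide. Behind the cam (x = +34 to +105 mm) are two low compartments.
- buffers: Two black rubber buffers at y = +40 and -40 mm of the base, standing about 5 mm out of its joining face (worn: known only to 2.6 mm), 16 mm wide, 11 to 23 mm above the desk. One sprung part; the load on both together rises about 40 to 60 N per rad of the cam once both are met. Snug is 12 N or more; above 32 N the rubber is crushed.
- cam_axis (a point): Point on the cam axis at the height of the bolt (17 mm above the desk), fixed in the base; axes as the base.
- cam (a joint): Cam angle (rad), clockwise seen from above, -0.4 to 4.1. 0 = open, knob on the base's +y side; half a turn takes it round the back (+x) to -y. The pin goes in at -0.3 to 0.1; the hook catches at 0.5, then draws 3.2 mm per rad. Buffers are met between 1.1 and 3. Force along the circle while the knob moves: 1 to 2 N free, 5 to 6 N well snug, 7.5 N crushing; fades at rest. Stays where left.
- tray_grip (a point): Grip point of the loose wooden pen tray: its centre, 52 mm above the desk. Tray 100 mm long (x, towards the bolt), 104 wide, walls 28 high, about 0.4 kg. A central fin, 56 mm long (x), 12 thick (y), rises to 63 mm; grip it across its thickness. The bolt, a steel bar 8 mm wide, 11 to 17 mm above the desk, sticks out of the middle of the +x end.
- bolt_pin (a point): Upright pin on the end of the tray's bolt: 8 mm diameter, top 26 mm above the desk, 85.9 mm from tray_grip along the tray's +x; axes as the tray. Pushed fully in under the open cam it stops against the cam's hub 19 mm from the cam axis, on the base's -x side.
- eraser: White eraser 58 x 23 x 13 mm lying in the tray.
- mug: Grey-green mug 91 mm high, bystander.
- pencil_cup: Dark pencil cup 133 mm high, bystander.
- stapler: Grey stapler 136 mm long, bystander.
- tape: Black tape dispenser 127 mm long, bystander.
- calculator: White calculator 132 x 82 mm, bystander.
- matchbox: Dark matchbox 52 x 36 x 14 mm in a back compartment of the fixed section.
- cam_knob (a point): Grip point of the cam's crank knob, 56 mm above the desk, 45 mm from the cam axis; goes round with the cam. Black upright knob, 12 to 15 mm diameter, 34 to 65 mm above the desk, free to spin on its own pin, so a hand holding it need not turn. Its arm and the aluminium cam disc (64 mm across) lie below it, tops 33 mm above the desk.

How it is judged (in metres and radians):
On the way, in this order (a step that is already met when the one before it is completed fails the run):
1. the bolt is fully in under the still open cam: pin within 22 mm of the cam axis, tray square to within 0.1 rad (horizontal distance between bolt_pin and cam_axis below 0.022 m and value of joint cam below 0.45 rad and angle between the x axis of bolt_pin and the x axis of base, either way round below 0.1 rad), for 0.1 s.
2. the cam has caught the bolt and draws it in: turned past 1.2 rad, pin within 19 mm (value of joint cam above 1.2 rad and horizontal distance between bolt_pin and cam_axis below 0.019 m).
At the end, for the whole second after the job is handed in: The tray is drawn up tight by the cam: at least 12 N on the rubber buffers, cam turned past 1.5 rad and at rest, pin within 18 mm of the cam axis, the tray flat on the desk and square to the fixed section within 0.05 rad (contact force between buffers and anything else above 12 N and value of joint cam above 1.5 rad and horizontal distance between bolt_pin and cam_axis below 0.018 m and angle between the x axis of bolt_pin and the x axis of base, either way round below 0.05 rad and angle between bolt_pin's own z axis and vertical below 0.05 rad and velocity of joint cam between -0.05 and 0.05 rad/s); the robot touches nothing.
It fails at once if the rubber buffers are crushed (more than 32 N) (contact force between buffers and anything else above 32 N).
It fails at once if a bystander is moved by more than 30 mm (distance of any of mug, pencil_cup, stapler, tape, calculator, matchbox from where it was at the start of the episode above 0.03 m).
It fails at once if the tray is lifted or tipped (height (world z) of tray_grip above 0.12 m or angle between tray_grip's own z axis and vertical above 0.4 rad).
It also fails if it takes over 54 s, if anything falls off the work surface, if the arm or the gripper's body presses on something with over 40 N, if the wrist force passes 120 N, or if a joint passes its speed limit or range.

### The arm

A 6-joint arm with a two-finger parallel gripper is mounted at the origin on the work surface; the furniture and walls round the work are solid. World frame = base frame: x ahead of the robot, y to its left, z up, the work surface at z = 0. Lengths are in mm, angles in rad, forces in N, time in s.
With the tool pointing down it reaches from about 350 to 975 mm from the base axis. Payload 7.1 kg.
Tool frame: the origin (TCP) lies at the centre of the arm's flange, where the gripper is bolted on; the fingertips stand 182 mm ahead of it and the grasp point (between the pads) lies 163 mm ahead of it; z points along the fingers, y is the line along which they close (so a half turn about z gives the same grasp; the last joint's range is limited). The gripper opens to 88 mm and grips with 3 to 60 N. Pads are 20 mm wide; open, the fingers measure 115 mm over their backs; the gripper's body (75 mm by 178 mm) begins 61 mm behind the grasp point.
Start: joints at [1.121, 0.423, 1.63, -0, 1.089, -0.019], TCP at [260.967, 567.893, 404.675] pointing down, gripper open.
Joint ranges: [-3, 3], [-0.9, 2.11], [0.09, 2.58], [-1.31, 4.45], [0.11, 2.69], [-2.54, 2.54]. Speed limits (rad/s): [2.39, 2.39, 3.01, 3.14, 3.14, 3.14].

### API

Orientations are given as a rotation vector (axis times angle).
In Python, from workcell import readout, get_image, ctrl gives the robot as it stands.
- The arm moves only by the tool step_arm, never from a script. Its argument "targets" is a list that holds one entry, the list of rows, each a list of 7 numbers: the shift along the world's x, y, z as a fraction of full scale, then the turn, a rotation vector about the world's x, y, z as a fraction of full scale, then the opening, from 0 (shut) to 1 (fully open). In form: [[[dx, dy, dz, wx, wy, wz, claw], ...]]. A call has exactly 5 rows; each row shifts and turns the commanded pose from where the row before left it; what a row does not reach is not made up. Full scale, the value 1, is 0.05 m for a shift and 4 degrees for a turn. A row lasts 1/8 s, in which the tool goes at most 62.5 mm and 10.7 degrees, less where a joint would pass 70% of its speed; a pose out of reach is approached as far as the arm can. A call with a number of a shift or a turn outside -1 to 1 is refused whole. A call with a gripper value outside its range is refused whole. The fingers move at their own pace and stop on an object; the grip force is fixed at half the most. Time passes only in rows, so rows that do not move let the fingers close, or fill a call up. It gives the time, the measured TCP pose, the force, the opening and the grip force at its end, in the units of the state.
- readout.get_obs(): the state, without advancing time (a new reading comes with each control period).
- get_image(name): name is "scene" or "side" or "wrist"; returns a dict with "pixels" (384x512x3 uint8, red, green, blue), "intrinsics" (3x3 intrinsics, pixels), "extrinsics" (4x4, takes a point from world to camera coordinates). Camera axes: x right, y down, z forward; pixel columns grow to the right and rows downward; lengths in mm; the calibration is good to about 2 mm. A picture is of the moment at which its call begins. There is no depth.
- ctrl.close_job(): hands the job in; it is judged then, once.
The state is a dict: "t": time; "qpos": joint angles; "qvel": joint speeds; "joint_torque": joint torques, N m; "ee_pos": TCP position; "orientation": TCP orientation; "ft_force": force on the tool from outside, world axes, zero at the start; "moment": the same for the moment, N m; "width": finger opening in mm; "grasp_force": force on a finger pad.
Only numpy, scipy, OpenCV 4.12 (cv2) and the standard library are available. Lean on these libraries where they do the work, as an engineer would, in place of code of your own. Each camera call takes 0.05 s, during which the arm holds its last target. There are 200 camera calls.

## Working session

There is one attempt and no reset: what is moved stays moved. The work goes in short steps, Python scripts to look and compute and a tool call to move; the robot and the scene stay as the last step left them, time stands still between calls to the robot, and variables do not carry over. Pictures are saved under pics/ and viewed, at most 10 in all, crops included, and the job is handed in when it is done.

Besides the shell and the picture viewer there is one more tool, called as a command line: name --argument value ..., lists and objects as JSON in quotes. step_arm: Moves the arm, as the interface text tells. Shift numbers are shares of 0.05 m and turn numbers shares of 4 degrees, none past 1 either way. Its arguments: {"type":"object","properties":{"targets":{"type":"array"}},"required":["targets"]}

```bash
mkdir -p pics
cat > h.py <<'E'
import numpy as np, cv2
from workcell import readout, get_image, ctrl
def snap(n,f):
    d=get_image(n); cv2.imwrite(f'pics/{f}.png',cv2.cvtColor(d['pixels'],cv2.COLOR_RGB2BGR))
    np.savez(f'pics/{f}.npz',K=d['intrinsics'],E=d['extrinsics'],p=d['pixels']); return d
def load(f): return np.load(f'pics/{f}.npz')
def ray(d,u,v):
    K,E=d['K'],d['E']; R,t=E[:3,:3],E[:3,3]
    return -R.T@t, R.T@np.linalg.solve(K,[u,v,1.])
def onz(d,u,v,z):
    c,r=ray(d,u,v); return c+r*(z-c[2])/r[2]
def proj(d,P):
    q=d['E'][:3,:3]@np.array(P)+d['E'][:3,3]; q=d['K']@q; return q[:2]/q[2]
E
python3 - <<'E'
from h import *
a=[snap(n,n+'0') for n in('scene','side','wrist')]
cv2.imwrite('pics/both.png',cv2.cvtColor(np.vstack([a[0]['pixels'],a[1]['pixels']]),cv2.COLOR_RGB2BGR)[:, :])
o=readout.get_obs(); print(o)
for n in a:
  E=n['extrinsics'];print(-E[:3,:3].T@E[:3,3])
E
```

```text
{'t': 0.15, 'qpos': array([ 1.12099432e+00,  4.23690212e-01,  1.63049196e+00, -1.51231269e-05,
        1.08858596e+00, -1.90372720e-02]), 'qvel': array([ 0.00025108, -0.00260384, -0.00131796, -0.00028856, -0.00230356,
        0.00062508]), 'joint_torque': array([-1.42757726e-04, -5.44988394e+01, -2.73918557e+01,  6.43777242e-02,
        2.04834907e-02, -4.86115971e-05]), 'ee_pos': array([260.88742156, 567.71691902, 404.07342172]), 'orientation': array([-6.71357801e-01, -3.06875321e+00,  1.80066288e-03]), 'ft_force': array([ 1.51560761,  0.58405666, -0.6326198 ]), 'moment': array([-0.03514068, -0.02977826,  0.01371463]), 'grasp_force': 0.0, 'width': 87.70125990340398}
[ 116.09536669 -608.89660293  957.49756391]
[ 136.7554593  1206.11963863  839.53264023]
[189.6476536  599.95908567 384.46812877]
```

View pics/scene0.png

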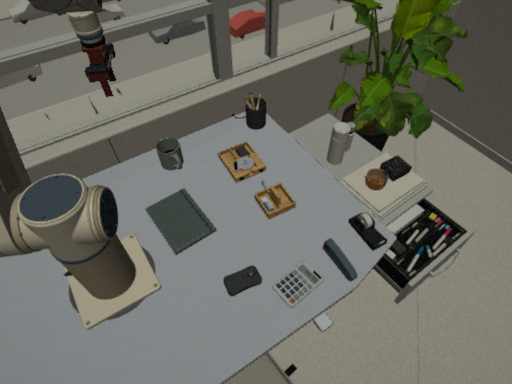

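View pics/wrist0.png

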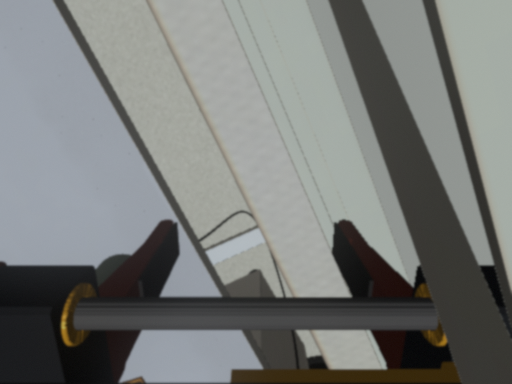

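The scene view shows the fixed section near px (242,161), the tray near (275,200), the mug at (169,153) and the pencil cup at (256,112). Next I'll enlarge that area in both fixed views.

Run:
```python
from h import *
s=load('scene0');d=load('side0')
P=onz(s,242,161,20);T=onz(s,275,200,20);print(P,T)
a,b=proj(d,P),proj(d,T);print(a,b)
c=(a+b)/2;x0,y0=int(c[0]-65),int(c[1]-60);print(x0,y0)
A=cv2.resize(s['p'][135:225,205:305],None,fx=6,fy=6,interpolation=2)
B=cv2.resize(d['p'][max(y0,0):y0+120,max(x0,0):x0+130],None,fx=6,fy=6,interpolation=2)
cv2.imwrite('pics/c1.png',A[...,::-1]);cv2.imwrite('pics/c2.png',B[...,::-1][:600,:800]);print(B.shape)
```

```text
[554.71551376 174.98241718  20.        ] [552.27264543 -40.52356761  20.        ]
[230.09997502 238.66099767] [254.16671507 201.65226266]
177 160
(720, 780, 3)
```

View pics/c1.png

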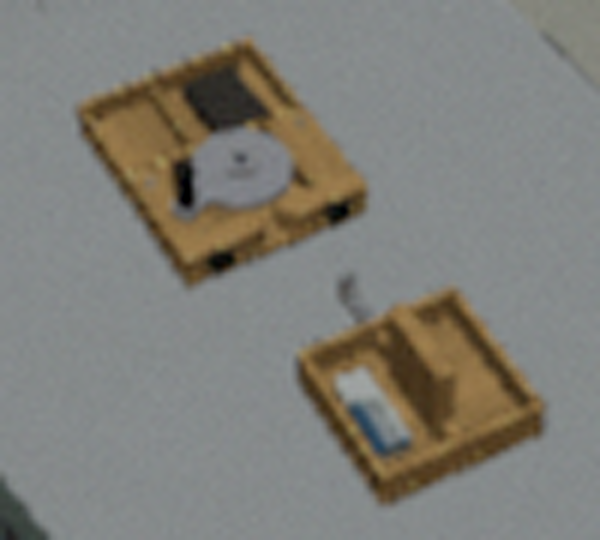

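View pics/c2.png

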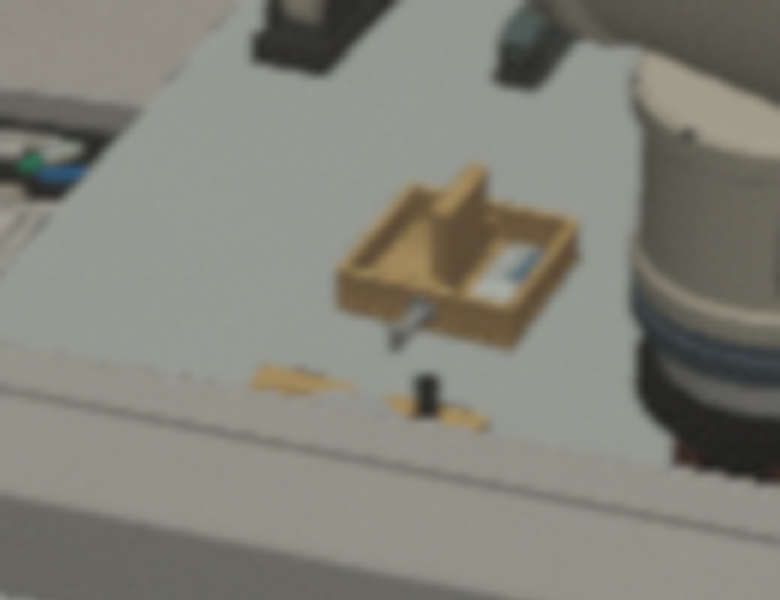

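The scene crop shows the base corners at (80,108), (248,42), (367,190) and (190,265), with the cam disc at (240,165). The knob is at (185,165). The tray corners are (300,355), (458,290), (545,405) and (385,485), and the pin is at (345,280). The side view shows the tray fin and the knob at (427,378).

Run:
```python
from h import *
s=load('scene0');d=load('side0')
f=lambda u,v,z:onz(s,205+(u-2.5)/6,135+(v-2.5)/6,z)
g=lambda u,v,z:onz(d,177+(u-2.5)/6,160+(v-2.5)/6,z)
def box(C,n):
    C=np.array(C)[:,:2];L=[np.linalg.norm(C[i]-C[i-1]) for i in range(4)];e=(C[1]+C[0]-C[2]-C[3])/2
    print(n,C.round().tolist(),'ctr',C.mean(0).round(1),'L',np.round(L),'ang',np.degrees(np.arctan2(e[1],e[0])).round(1))
box([f(u,v,28) for u,v in[(300,355),(458,290),(545,405),(385,485)]],'tray')
box([f(u,v,26) for u,v in[(80,108),(248,42),(367,190),(190,265)]],'base')
print('disc',f(243,165,33),'knob',f(185,162,58),f(180,210,33),'pin',f(345,278,26))
box([g(u,v,28) for u,v in[(515,325),(340,275),(412,187),(580,225)]],'trayS')
print('knobS',g(427,378,65),'pinS',g(395,335,26))
# fin top in scene: ends
print('fin',f(400,305,63),f(452,378,63),g(482,168,63),g(437,212,63))
```

```text
tray [[506.0, 15.0], [608.0, 4.0], [600.0, -90.0], [496.0, -85.0]] ctr [552.7 -39.1] L [101. 103.  95. 104.] ang 84.5
base [[500.0, 257.0], [619.0, 249.0], [610.0, 100.0], [490.0, 108.0]] ctr [554.5 178.6] L [149. 119. 150. 120.] ang 86.5
disc [555.1168271  153.30359895  33.        ] knob [516.03313855 153.66621161  58.        ] [504.44331295 142.81214632  33.        ] pin [560.02400258  49.42924395  26.        ]
trayS [[501.0, 31.0], [605.0, 14.0], [599.0, -85.0], [497.0, -75.0]] ctr [550.5 -28.6] L [107. 105. 100. 102.] ang 87.2
knobS [511.00953577 142.56232812  65.        ] pinS [558.49087858  56.96202484  26.        ]
fin [556.86144169  -9.86770526  63.        ] [551.13199016 -67.32915438  63.        ] [549.33739133 -60.53612657  63.        ] [557.6568495   -8.91919318  63.        ]
```

step_arm --targets '[[[0.29, -0.6, 0, 0, 0, -0.87, 1], [0.29, -0.6, 0, 0, 0, -0.87, 1], [0.29, -0.6, 0, 0, 0, -0.87, 1], [0.29, -0.6, 0, 0, 0, -0.87, 1], [0.29, -0.6, 0, 0, 0, -0.87, 1]]]'

```text
t: 0.78
ee_pos: [333.8, 416.8, 404.5]
orientation: [-1.131, -2.931, 0.001]
ft_force: [1.2, -0.7, -0.3]
width: 87.7
grasp_force: 0.0
```

step_arm --targets '[[[0.29, -0.6, 0, 0, 0, -0.87, 1], [0.29, -0.6, 0, 0, 0, -0.87, 1], [0.29, -0.6, 0, 0, 0, -0.87, 1], [0.29, -0.6, 0, 0, 0, -0.87, 1], [0.29, -0.6, 0, 0, 0, -0.87, 1]]]'

```text
t: 1.4
ee_pos: [406.3, 266.8, 404.6]
orientation: [-1.561, -2.726, 0.0]
ft_force: [0.3, 0.8, -0.1]
width: 87.6
grasp_force: 0.0
```

step_arm --targets '[[[0.29, -0.6, 0, 0, 0, -0.87, 1], [0.29, -0.6, 0, 0, 0, -0.87, 1], [0.29, -0.6, 0, 0, 0, -0.87, 1], [0.29, -0.6, 0, 0, 0, -0.87, 1], [0.29, -0.6, 0, 0, 0, -0.87, 1]]]'

```text
t: 2.02
ee_pos: [478.8, 116.8, 404.6]
orientation: [-1.956, -2.458, 0.0]
ft_force: [-0.1, -0.1, -0.2]
width: 87.6
grasp_force: 0.0
```

step_arm --targets '[[[0.29, -0.6, 0, 0, 0, -0.87, 1], [0.29, -0.6, 0, 0, 0, -0.87, 1], [0.29, -0.6, 0, 0, 0, -0.87, 1], [0.29, -0.6, 0, 0, 0, -0.87, 1], [0.29, -0.6, 0, 0, 0, -0.87, 1]]]'

```text
t: 2.65
ee_pos: [551.2, -33.2, 404.5]
orientation: [-2.305, -2.134, 0.0]
ft_force: [0.7, 0.2, 0.1]
width: 87.8
grasp_force: 0.0
```

Run:
```python
from h import *
d=snap('wrist','w1'); o=readout.get_obs();print(o['t'],o['ee_pos'],o['orientation'],o['ft_force'])
s=load('scene0');print('mug',onz(s,172,162,0),'cup',onz(s,257,125,0))
E=d['extrinsics'];print(-E[:3,:3].T@E[:3,3],E[2,:3])
```

```text
2.7 [552.76796929 -35.68465673 404.70536131] [2.30727347e+00 2.12894722e+00 1.24455002e-04] [ 0.85954419 -1.4793051   0.06237494]
mug [341.71213465 333.02591172   0.        ] cup [723.67267771 332.28698216   0.        ]
[557.77030502  44.84526528 384.96746049] [-0.02132614 -0.28653401 -0.95783269]
```

View pics/w1.png

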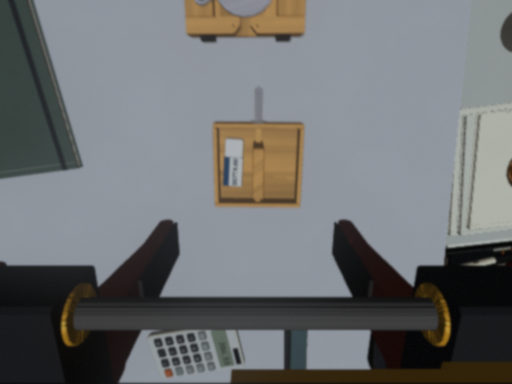

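The wrist view shows the tray corners at (213,122), (303,121), (302,207) and (215,207), with the bolt going up to (258,88). The base's joining face is at row ~37 with buffers at (208,38) and (284,38). I'll move +y to bring the whole base into view.

step_arm --targets '[[[0, 0.5, 0, 0, 0, 0, 1], [0, 0.5, 0, 0, 0, 0, 1], [0, 0.5, 0, 0, 0, 0, 1], [0, 0.3, 0, 0, 0, 0, 1], [0, 0, 0, 0, 0, 0, 1]]]'

```text
t: 3.32
ee_pos: [550.8, 58.7, 404.6]
orientation: [-2.301, -2.139, 0.0]
ft_force: [-0.3, 0.2, 0.4]
width: 87.9
grasp_force: 0.0
```

```bash
cat >> h.py <<'E'
def wood(f):
    d=load(f);h=cv2.cvtColor(d['p'],cv2.COLOR_RGB2HSV)
    m=cv2.inRange(h,(8,70,60),(28,255,255));m=cv2.morphologyEx(m,cv2.MORPH_CLOSE,np.ones((9,9)))
    m[300:]=0
    c,_=cv2.findContours(m,cv2.RETR_EXTERNAL,cv2.CHAIN_APPROX_NONE)
    for q in sorted(c,key=cv2.contourArea)[-2:]:
        r=cv2.minAreaRect(q);B=cv2.boxPoints(r)
        for z in(26,28):
            C=np.array([onz(d,u,v,z)[:2] for u,v in B]);L=[np.linalg.norm(C[i]-C[i-1]) for i in range(4)]
            e=C[1]-C[0];print(B.round(1).tolist() if z==26 else '',z,C.round(1).tolist(),'ctr',C.mean(0).round(1),np.round(L,1),np.degrees(np.arctan2(e[1],e[0])).round(2))
E
python3 - <<'E'
from h import *
snap('wrist','w2'); wood('w1');wood('w2'); print(readout.get_obs()['ee_pos'])
im=load('w2')['p'];cv2.imwrite('pics/w2b.png',cv2.resize(im[0:300,130:390],None,fx=2,fy=2,interpolation=2)[...,::-1])
E
```

```text
[[185.0, 0.0], [305.0, 0.0], [305.0, 36.0], [185.0, 36.0]] 26 [[493.5, 140.4], [615.1, 131.2], [614.1, 97.8], [488.8, 107.3]] ctr [552.9 119.2] [ 33.4 122.   33.4 125.7] -4.34
 28 [[493.9, 139.9], [614.8, 130.7], [613.8, 97.5], [489.2, 106.9]] ctr [552.9 118.7] [ 33.3 121.3  33.2 125. ] -4.34
[[213.0, 123.0], [303.0, 123.0], [303.0, 206.0], [213.0, 206.0]] 26 [[507.8, 16.0], [609.2, 8.3], [606.0, -91.5], [496.4, -83.2]] ctr [554.8 -37.6] [ 99.8 101.7  99.8 109.9] -4.34
 28 [[508.1, 16.1], [608.9, 8.5], [605.7, -90.8], [496.7, -82.5]] ctr [554.9 -37.2] [ 99.2 101.1  99.3 109.3] -4.34
[[221.0, 194.0], [305.0, 194.0], [305.0, 272.0], [221.0, 272.0]] 26 [[507.5, 23.0], [608.7, 15.7], [605.9, -91.5], [496.5, -83.6]] ctr [554.7 -34.1] [107.1 101.4 107.2 109.7] -4.13
 28 [[507.8, 23.6], [608.4, 16.3], [605.6, -90.2], [496.8, -82.4]] ctr [554.7 -33.2] [106.5 100.8 106.6 109.1] -4.13
[[191.0, 0.0], [311.0, 0.0], [311.0, 122.0], [191.0, 122.0]] 26 [[498.6, 231.5], [620.2, 222.7], [617.7, 100.7], [482.6, 110.4]] ctr [554.8 166.3] [122.1 122.  122.1 135.4] -4.11
 28 [[498.9, 231.0], [619.9, 222.3], [617.4, 100.9], [483.0, 110.6]] ctr [554.8 166.2] [121.4 121.3 121.4 134.7] -4.11
[550.8745417   58.03968947 404.57588969]
```

View pics/w2b.png

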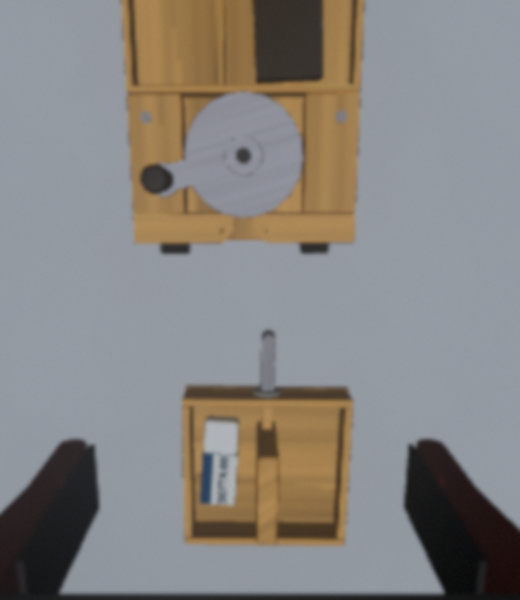

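The crop shows the base face edge from (134,242) to (355,241), the hub at (243,155), the knob top at (156,178), and buffers at (175,247) and (314,247). The pin is at (268,333). The tray's near top edge runs (184,401) to (352,400) and its back edge (186,543) to (345,542). The fin end is at (267,458).

Run:
```python
from h import *
d=load('w2');f=lambda u,v,z:onz(d,130+(u-.5)/2,(v-.5)/2,z)[:2]
A=lambda a,b:np.degrees(np.arctan2(*(b-a)[::-1])).round(2)
l,r=f(134,242,26),f(355,241,26);ang=A(l,r)+90
n=np.array([np.cos(np.radians(ang)),np.sin(np.radians(ang))])
print('face',l,r,np.linalg.norm(r-l),'xdir',ang,'origin from face',(l+r)/2+46*n)
print('cam disc',f(244,155,33),'hub',f(243,155,35),'knob',f(156,178,65), 'arm',)
b1,b2=f(175,249,17),f(314,249,17);print('buf',b1,b2,A(b1,b2)+90)
w1,w2=f(126,90,26),f(361,90,26);print('side dirs',A(l,w1),A(r,w2))
tl,tr,bl,br=[f(*p) for p in[(184,401,28),(352,400,28),(186,543,28),(345,542,28)]]
print('tray',tl,tr,bl,br,A(tl,tr)+90,A(bl,br)+90,A(bl,tl),A(br,tr),(tl+tr+bl+br)/4)
p=f(268,333,26);print('pin',p);fe=f(267,458,63);fb=f(266,543,40);print('fin',fe)
for a in(83,84,85,86,87): print(a,p-85.9*np.array([np.cos(np.radians(a)),np.sin(np.radians(a))]))
```

```text
face [489.25510637 111.33295628] [613.52322513 102.92758537] 124.55205980130211 xdir 86.13 origin from face [554.49383893 153.02537955]
cam disc [554.62410789 152.7602634 ] hub [554.11042907 152.70692515] knob [511.1859214  143.80421192] arm
buf [510.75600964 105.03021328] [591.12006828  99.23517196] 85.88
side dirs 85.87 86.3
tray [507.90703755  15.63177037] [609.11930101   8.95796358] [499.20038191 -81.43082578] [602.0985908  -88.14515251] 86.23 86.27 84.87 85.86 [554.58132782 -36.24656109]
pin [561.22042106  53.47867655]
fin [555.63296016  -9.47173644]
83 [550.75184446 -31.78103787]
84 [552.24142607 -31.95075426]
85 [553.73374276 -32.09444801]
86 [555.22833997 -32.21207536]
87 [556.72476242 -32.30360048]
```

step_arm --targets '[[[0.03, -0.6, -0.8, 0, 0, 0.08, 1], [0.03, -0.6, -0.8, 0, 0, 0, 1], [0.03, -0.64, -0.8, 0, 0, 0, 1], [0, 0, -0.8, 0, 0, 0, 1], [0, 0, -0.5, 0, 0, 0, 1]]]'

```text
t: 4.0
ee_pos: [554.8, -35.6, 217.8]
orientation: [-2.298, -2.14, 0.002]
ft_force: [-0.2, 0.2, 0.8]
width: 87.9
grasp_force: 0.0
```

step_arm --targets '[[[0, 0, -0.09, 0, 0, 0, 1], [0, 0, 0, 0, 0, 0, 0], [0, 0, 0, 0, 0, 0, 0], [0, 0, 0, 0, 0, 0, 0], [0, 0, 0, 0, 0, 0, 0]]]'

```text
t: 4.62
ee_pos: [555.7, -34.0, 215.9]
orientation: [2.296, 2.143, 0.001]
ft_force: [0.6, -0.3, 0.0]
width: 51.0
grasp_force: 0.0
```

Run:
```python
from h import *
snap('wrist','w3');o=readout.get_obs();print(o['t'],o['ee_pos'],o['orientation'],o['ft_force'],o['width'],o['grasp_force'])
im=load('w3')['p'];cv2.imwrite('pics/w3b.png',cv2.resize(im[0:384,106:406],None,fx=1.5,fy=1.5,interpolation=2)[...,::-1])
```

```text
4.675 [555.5886408  -34.04115669 215.67790785] [2.29628486e+00 2.14307359e+00 8.48177108e-04] [-0.42533404  0.52375178 -0.63772333] 47.24905142507238 0.0
```

View pics/w3b.png

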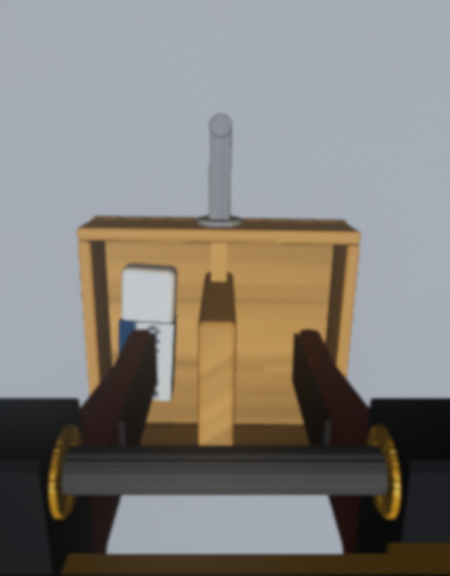

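The fin (216,380) lies between the fingers and the pin is at (220,125). I'll finish closing.

step_arm --targets '[[[0, 0, 0, 0, 0, 0, 0], [0, 0, 0, 0, 0, 0, 0], [0, 0, 0, 0, 0, 0, 0], [0, 0, 0, 0, 0, 0, 0], [0, 0, 0, 0, 0, 0, 0]]]'

```text
t: 5.3
ee_pos: [555.0, -34.1, 215.0]
orientation: [-2.296, -2.143, 0.002]
ft_force: [-3.1, 0.6, 2.7]
width: 11.9
grasp_force: 30.0
```

Run:
```python
from h import *
snap('wrist','w4');d=load('w4');o=readout.get_obs();print(o['t'],o['ee_pos'],o['orientation'],o['ft_force'],o['width'],o['grasp_force'])
# pin top circle & tray front top corners, by region
g=cv2.cvtColor(d['p'],cv2.COLOR_RGB2GRAY)
h=cv2.cvtColor(d['p'],cv2.COLOR_RGB2HSV)
w=cv2.inRange(h,(8,70,60),(28,255,255))
for x in (170,190,210,290,310,330): 
  r=np.where(w[100:200,x])[0]+100; print(x,r.min(), end='; ')
bolt=(g[60:145,200:300].astype(int)<np.median(g[60:100,180:200])-12)
for y in range(0,85,8):
  c=np.where(bolt[y])[0]
  if len(c):print(y+60,c.min()+200,c.max()+200)
m=[onz(d,(np.where(bolt[y])[0].min()+np.where(bolt[y])[0].max())/2+200,y+60,z)[:2] for y,z in((24,26),(72,17))];print(m)
```

```text
5.35 [554.96519503 -34.09258103 215.04076111] [-2.29610814e+00 -2.14261603e+00  1.56535543e-03] [-3.98531587 -0.02658261  2.75315883] 11.762413245803431 29.988252818584442
170 149; 190 146; 210 146; 290 146; 310 146; 330 146; 76 251 260
84 247 263
92 247 263
100 249 263
108 249 263
116 248 263
124 248 263
132 248 263
140 248 262
[array([560.87075643,  48.33819512]), array([559.39095075,  22.77773772])]
```

step_arm --targets '[[[-0.05, 0.16, 0, 0, 0, 0, 0], [-0.06, 0.18, 0, 0, 0, 0, 0], [-0.06, 0.2, 0, 0, 0, 0, 0], [-0.05, 0.18, 0, 0, 0, 0, 0], [0, 0, 0, 0, 0, 0, 0]]]'

```text
t: 5.98
ee_pos: [544.1, 2.8, 215.1]
orientation: [-2.295, -2.144, 0.0]
ft_force: [0.6, -1.2, -3.4]
width: 11.7
grasp_force: 30.0
```

Run:
```python
from h import *
snap('wrist','w5');o=readout.get_obs();print(o['t'],o['ee_pos'],o['orientation'],o['ft_force'],o['width'],o['grasp_force'])
im=load('w5')['p'];cv2.imwrite('pics/w5b.png',cv2.resize(im[0:200,156:356],None,fx=3,fy=3,interpolation=2)[...,::-1])
```

```text
6.025 [544.28219323   2.46094405 215.06514355] [-2.29576026e+00 -2.14410723e+00  2.98504853e-04] [-0.42546311  0.44670866 -3.86739811] 11.942000572906688 29.985704720020294
```

View pics/w5b.png

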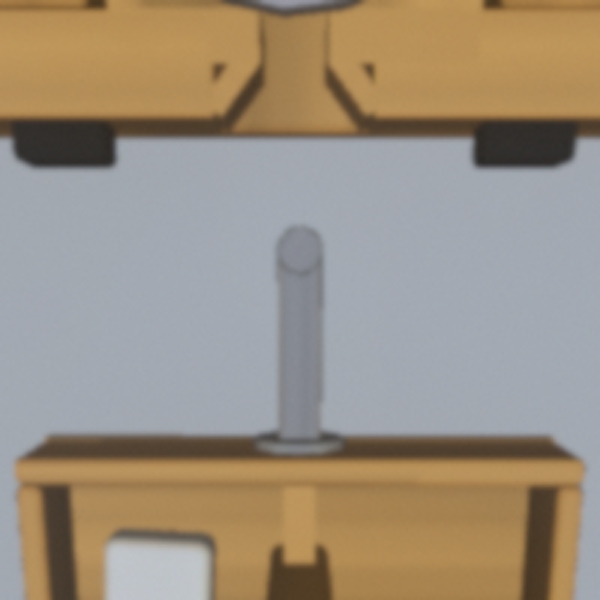

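step_arm --targets '[[[-0.01, 0.1, 0, 0, 0, 0, 0], [0.01, 0.2, 0, 0, 0, 0, 0], [0.014, 0.2, 0, 0, 0, 0, 0], [0.014, 0.2, 0, 0, 0, 0, 0], [0.007, 0.1, 0, 0, 0, 0, 0]]]'

```text
t: 6.65
ee_pos: [546.3, 42.8, 215.2]
orientation: [2.296, 2.144, 0.0]
ft_force: [0.7, 0.9, -3.9]
width: 11.5
grasp_force: 30.0
```

step_arm --targets '[[[0.003, 0.04, 0, 0, 0, 0, 0], [0.003, 0.04, 0, 0, 0, 0, 0], [0.001, 0.02, 0, 0, 0, 0, 0], [0.001, 0.02, 0, 0, 0, 0, 0], [0, 0, 0, 0, 0, 0, 0]]]'

```text
t: 7.28
ee_pos: [546.6, 47.8, 215.2]
orientation: [-2.297, -2.143, 0.0]
ft_force: [-0.8, 0.4, -4.8]
width: 11.6
grasp_force: 30.0
```

step_arm --targets '[[[0.001, 0.02, 0, 0, 0, 0, 0], [0.001, 0.02, 0, 0, 0, 0, 0], [0, 0, 0, 0, 0, 0, 0], [0, 0, 0, 0, 0, 0, 0], [0, 0, 0, 0, 0, 0, 0]]]'

```text
t: 7.9
ee_pos: [546.7, 49.9, 215.2]
orientation: [2.297, 2.143, -0.0]
ft_force: [1.1, 0.2, -4.6]
width: 12.0
grasp_force: 30.0
```

Run:
```python
from h import *
snap('wrist','w6');o=readout.get_obs();print(o['t'],o['ee_pos'],o['orientation'],o['ft_force'],o['width'],o['grasp_force'])
im=load('w6')['p'];cv2.imwrite('pics/w6b.png',cv2.resize(im[0:200,156:356],None,fx=3,fy=3,interpolation=2)[...,::-1])
```

```text
7.95 [546.70848224  49.87673417 215.17939197] [-2.29687875e+00 -2.14332484e+00  5.44407260e-05] [-0.08221307 -0.23179475 -4.08611349] 11.990249992852766 29.98609095811844
```

View pics/w6b.png

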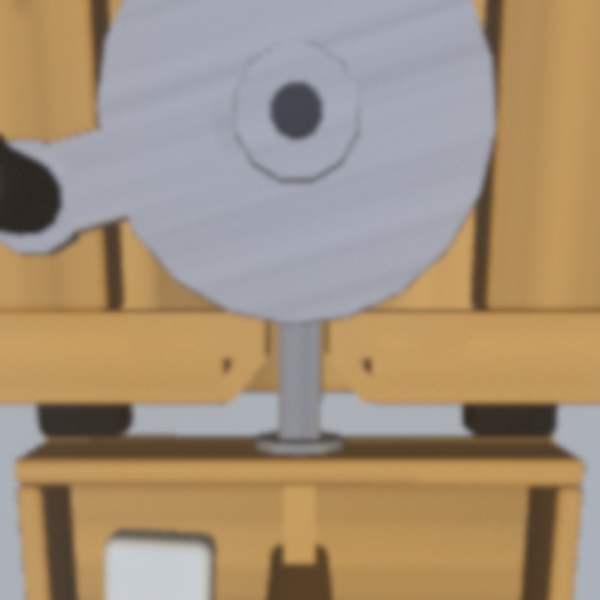

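The bolt is in the slot, centred at col 299 against hub col 296, and the tray is nearly up to the buffers. There's no contact force yet, so I'll push on in small steps.

step_arm --targets '[[[0, 0.02, 0, 0, 0, 0, 0], [0, 0.02, 0, 0, 0, 0, 0], [0, 0, 0, 0, 0, 0, 0], [0, 0, 0, 0, 0, 0, 0], [0, 0, 0, 0, 0, 0, 0]]]'

```text
t: 8.57
ee_pos: [546.7, 51.5, 215.2]
orientation: [2.297, 2.143, -0.001]
ft_force: [1.3, -4.3, -2.6]
width: 11.9
grasp_force: 30.0
```

step_arm --targets '[[[0, 0.01, 0, 0, 0, 0, 0], [0, 0.01, 0, 0, 0, 0, 0], [0, 0, 0, 0, 0, 0, 0], [0, 0, 0, 0, 0, 0, 0], [0, 0, 0, 0, 0, 0, 0]]]'

```text
t: 9.2
ee_pos: [546.7, 52.0, 215.3]
orientation: [2.296, 2.143, -0.002]
ft_force: [-0.6, -10.1, -2.3]
width: 11.9
grasp_force: 30.0
```

The bolt is hard up against the hub at 10 N. Next I'll release the tray, lift clear and look at the knob.

step_arm --targets '[[[0, -0.012, 0, 0, 0, 0, 0.25], [0, 0, 0, 0, 0, 0, 0.4], [0, 0, 0, 0, 0, 0, 0.5], [0, 0, 0.5, 0, 0, 0, 0.6], [0, 0, 0.8, 0, 0, 0, 0.6]]]'

```text
t: 9.82
ee_pos: [546.2, 52.5, 279.9]
orientation: [-2.295, -2.142, 0.003]
ft_force: [0.2, -0.2, 0.5]
width: 52.6
grasp_force: 0.0
```

step_arm --targets '[[[0, 0.5, 0.6, 0, 0, 0, 0.6], [0, 0.5, 0.4, 0, 0, 0, 0.6], [0, 0, 0, 0, 0, 0, 0.6], [0, 0, 0, 0, 0, 0, 0.6], [0, 0, 0, 0, 0, 0, 0.6]]]'

```text
t: 10.45
ee_pos: [546.3, 101.6, 329.1]
orientation: [-2.297, -2.142, 0.003]
ft_force: [-0.2, 0.4, -0.6]
width: 52.8
grasp_force: 0.0
```

Run:
```python
from h import *
d=snap('wrist','w7');o=readout.get_obs();print(o['t'],o['ee_pos'],o['orientation'],o['ft_force'],o['width'],o['grasp_force'])
E=d['extrinsics'];print(-E[:3,:3].T@E[:3,3])
im=load('w7')['p'];cv2.imwrite('pics/w7b.png',cv2.resize(im[0:300,106:406],None,fx=2,fy=2,interpolation=2)[...,::-1])
```

```text
10.5 [546.4232671  101.62109233 329.1498216 ] [-2.29697556 -2.14176471  0.00260185] [-0.3863299   0.37437894  0.36965839] 52.40689601447966 0.0
[552.27279731 179.65969059 309.53622225]
```

View pics/w7b.png

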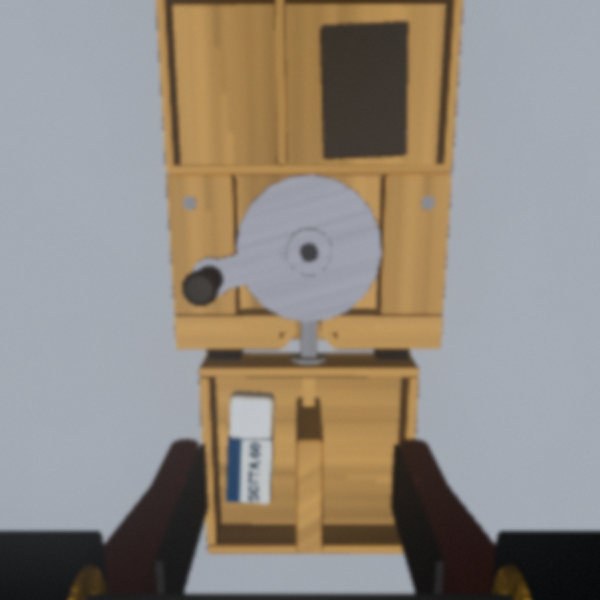

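The tray stayed seated, with its top edge at row ~365. The disc centre is (309.5,249) and the knob top is at (199,288). Now I'll compute both.

Run:
```python
from h import *
d=load('w7');f=lambda u,v,z:onz(d,106+(u-.5)/2,(v-.5)/2,z)[:2]
c=f(309.5,249,33);a=f(309,252,36);k=f(199,288,65);print('disc',c,'axle',a,'knob',k,np.linalg.norm(k-c),np.linalg.norm(k-a))
l,r=f(177,347,26),f(442,347,26);print('face',l,r,np.linalg.norm(l-r))
v=k-c;ph=np.degrees(np.arctan2(v[1],v[0]))%360;print('cam deg',176.1-ph, 'pred',c+45*v/np.linalg.norm(v))
print('tray front',f(202,367,28),f(418,367,28))
```

```text
disc [554.66963382 153.08821145] axle [554.34696294 152.11887649] knob [510.1972269  144.09798126] 45.37200916987971 44.8724186182233
face [490.05359191 111.62486995] [613.61119867 103.15566337] 123.84752580254231
cam deg -15.328496139527232 pred [510.56186015 144.17169296]
tray front [500.97729612 101.70180315] [601.93626331  94.78547731]
```

step_arm --targets '[[[-0.35, 0.42, 0, 0, 0, 0, 0.5], [-0.36, 0.42, 0, 0, 0, 0, 0.5], [0, 0, -0.6, 0, 0, 0, 0.5], [0, 0, -0.8, 0, 0, 0, 0.5], [0, 0, -0.76, 0, 0, 0, 0.5]]]'

```text
t: 11.12
ee_pos: [511.1, 143.8, 220.7]
orientation: [-2.297, -2.143, 0.0]
ft_force: [0.9, 0.2, -0.2]
width: 44.2
grasp_force: 0.0
```

step_arm --targets '[[[0, 0, 0, 0, 0, 0, 0.3], [0, 0, 0, 0, 0, 0, 0], [0, 0, 0, 0, 0, 0, 0], [0, 0, 0, 0, 0, 0, 0], [0, 0, 0, 0, 0, 0, 0]]]'

```text
t: 11.75
ee_pos: [510.4, 144.1, 223.3]
orientation: [-2.296, -2.143, 0.002]
ft_force: [-5.3, -0.9, 3.9]
width: 12.1
grasp_force: 30.0
```

step_arm --targets '[[[0, 0, 0, 0, 0, 0, 0], [0, 0, 0, 0, 0, 0, 0], [0, 0, 0, 0, 0, 0, 0], [0, 0, 0, 0, 0, 0, 0], [0, 0, 0, 0, 0, 0, 0]]]'

```text
t: 12.38
ee_pos: [510.4, 144.1, 223.3]
orientation: [-2.296, -2.143, 0.002]
ft_force: [-4.6, -1.6, 4.1]
width: 11.7
grasp_force: 30.0
```

```bash
cat > arc.py <<'E'
import numpy as np,sys
cx,cy,R,a0,st,n=map(float,sys.argv[1:7])
a=np.radians(a0-st*np.arange(n*5+1));P=np.c_[cx+R*np.cos(a),cy+R*np.sin(a)]
d=np.diff(P,axis=0)/50
for i in range(int(n)): print(d[5*i:5*i+5].round(3).tolist(),'end',P[5*i+5].round(1),'cam',round((176.1-np.degrees(a[5*i+5]))/57.3,2))
E
python3 arc.py 554.5 152.9 45 191.3 6 6
```

```text
[[-0.014, 0.093], [-0.004, 0.094], [0.006, 0.094], [0.016, 0.093], [0.025, 0.091]] end [511.9 167.3] cam 0.26
[[0.035, 0.088], [0.044, 0.083], [0.052, 0.078], [0.06, 0.072], [0.067, 0.066]] end [524.8 186.7] cam 0.78
[[0.074, 0.058], [0.08, 0.05], [0.084, 0.042], [0.088, 0.033], [0.091, 0.023]] end [545.7 197. ] cam 1.31
[[0.093, 0.014], [0.094, 0.004], [0.094, -0.006], [0.093, -0.016], [0.091, -0.025]] end [568.9 195.5] cam 1.83
[[0.088, -0.035], [0.083, -0.044], [0.078, -0.052], [0.072, -0.06], [0.066, -0.067]] end [588.3 182.6] cam 2.35
[[0.058, -0.074], [0.05, -0.08], [0.042, -0.084], [0.033, -0.088], [0.023, -0.091]] end [598.6 161.7] cam 2.88
```

step_arm --targets '[[[-0.014, 0.093, 0, 0, 0, 0, 0], [-0.004, 0.094, 0, 0, 0, 0, 0], [0.006, 0.094, 0, 0, 0, 0, 0], [0.016, 0.093, 0, 0, 0, 0, 0], [0.025, 0.091, 0, 0, 0, 0, 0]]]'

```text
t: 13.0
ee_pos: [511.2, 167.6, 223.3]
orientation: [-2.296, -2.142, 0.004]
ft_force: [-8.3, 1.7, 5.2]
width: 12.2
grasp_force: 30.0
```

step_arm --targets '[[[0.023, 0.088, 0, 0, 0, 0, 0], [0.044, 0.083, 0, 0, 0, 0, 0], [0.052, 0.078, 0, 0, 0, 0, 0], [0.06, 0.072, 0, 0, 0, 0, 0], [0.067, 0.066, 0, 0, 0, 0, 0]]]'

```text
t: 13.62
ee_pos: [523.9, 187.7, 223.4]
orientation: [-2.296, -2.141, 0.001]
ft_force: [-7.4, 7.3, 4.1]
width: 11.8
grasp_force: 30.0
```

```bash
python3 arc.py 554.2 154.4 45 132.3 5 6
```

```text
[[0.06, 0.05], [0.064, 0.045], [0.068, 0.039], [0.071, 0.033], [0.074, 0.027]] end [540.8 197.4] cam 1.2
[[0.076, 0.02], [0.077, 0.013], [0.078, 0.007], [0.079, -0.0], [0.078, -0.007]] end [560.2 199. ] cam 1.64
[[0.077, -0.014], [0.076, -0.021], [0.074, -0.027], [0.071, -0.033], [0.068, -0.039]] end [578.5 192.3] cam 2.07
[[0.064, -0.045], [0.06, -0.051], [0.055, -0.056], [0.05, -0.06], [0.045, -0.064]] end [592.2 178.4] cam 2.51
[[0.039, -0.068], [0.033, -0.071], [0.027, -0.074], [0.02, -0.076], [0.013, -0.077]] end [598.8 160.1] cam 2.95
[[0.007, -0.078], [-0.0, -0.079], [-0.007, -0.078], [-0.014, -0.077], [-0.021, -0.076]] end [597.1 140.7] cam 3.38
```

step_arm --targets '[[[0.05, 0.068, 0, 0, 0, 0, 0], [0.064, 0.045, 0, 0, 0, 0, 0], [0.068, 0.039, 0, 0, 0, 0, 0], [0.071, 0.033, 0, 0, 0, 0, 0], [0.074, 0.027, 0, 0, 0, 0, 0]]]'

```text
t: 14.25
ee_pos: [541.6, 198.1, 223.4]
orientation: [2.297, 2.143, 0.003]
ft_force: [-1.3, 3.3, 3.3]
width: 12.0
grasp_force: 30.0
```

```bash
python3 arc.py 554.2 154.8 45 106.1 2.5 10
```

```text
[[0.038, 0.01], [0.038, 0.008], [0.039, 0.007], [0.039, 0.005], [0.039, 0.003]] end [551.4 199.7] cam 1.44
[[0.039, 0.002], [0.039, -0.0], [0.039, -0.002], [0.039, -0.004], [0.039, -0.005]] end [561.2 199.3] cam 1.66
[[0.039, -0.007], [0.038, -0.009], [0.038, -0.01], [0.037, -0.012], [0.037, -0.014]] end [570.6 196.7] cam 1.88
[[0.036, -0.015], [0.036, -0.017], [0.035, -0.018], [0.034, -0.02], [0.033, -0.021]] end [579.3 192.2] cam 2.09
[[0.032, -0.023], [0.031, -0.024], [0.03, -0.025], [0.029, -0.027], [0.028, -0.028]] end [586.8 185.8] cam 2.31
[[0.026, -0.029], [0.025, -0.03], [0.024, -0.031], [0.022, -0.032], [0.021, -0.033]] end [592.7 178. ] cam 2.53
[[0.02, -0.034], [0.018, -0.035], [0.017, -0.036], [0.015, -0.036], [0.013, -0.037]] end [596.8 169.2] cam 2.75
[[0.012, -0.037], [0.01, -0.038], [0.008, -0.038], [0.007, -0.039], [0.005, -0.039]] end [598.9 159.6] cam 2.97
[[0.003, -0.039], [0.002, -0.039], [-0.0, -0.039], [-0.002, -0.039], [-0.004, -0.039]] end [598.9 149.8] cam 3.18
[[-0.005, -0.039], [-0.007, -0.039], [-0.009, -0.038], [-0.01, -0.038], [-0.012, -0.037]] end [596.8 140.2] cam 3.4
```

step_arm --targets '[[[0.038, 0.014, 0, 0, 0, 0, 0], [0.038, 0.01, 0, 0, 0, 0, 0], [0.039, 0.008, 0, 0, 0, 0, 0], [0.039, 0.006, 0, 0, 0, 0, 0], [0.039, 0.004, 0, 0, 0, 0, 0]]]'

```text
t: 14.88
ee_pos: [551.7, 199.8, 223.3]
orientation: [2.296, 2.143, 0.003]
ft_force: [-1.7, 2.3, 6.0]
width: 12.0
grasp_force: 30.0
```

step_arm --targets '[[[0.039, 0.003, 0, 0, 0, 0, 0], [0.039, 0.001, 0, 0, 0, 0, 0], [0.039, -0.002, 0, 0, 0, 0, 0], [0.039, -0.004, 0, 0, 0, 0, 0], [0.039, -0.005, 0, 0, 0, 0, 0]]]'

```text
t: 15.5
ee_pos: [561.4, 199.2, 223.2]
orientation: [2.296, 2.143, 0.003]
ft_force: [-1.9, 2.2, 6.7]
width: 11.8
grasp_force: 30.0
```

step_arm --targets '[[[0.039, -0.007, 0, 0, 0, 0, 0], [0.038, -0.009, 0, 0, 0, 0, 0], [0.038, -0.01, 0, 0, 0, 0, 0], [0.037, -0.012, 0, 0, 0, 0, 0], [0.037, -0.014, 0, 0, 0, 0, 0]]]'

```text
t: 16.12
ee_pos: [570.7, 196.5, 223.2]
orientation: [2.296, 2.143, 0.002]
ft_force: [-2.5, 2.0, 7.0]
width: 11.7
grasp_force: 30.0
```

step_arm --targets '[[[0.018, -0.007, 0, 0, 0, 0, 0], [0.018, -0.008, 0, 0, 0, 0, 0], [0.018, -0.008, 0, 0, 0, 0, 0], [0.018, -0.009, 0, 0, 0, 0, 0], [0.018, -0.009, 0, 0, 0, 0, 0]]]'

```text
t: 16.75
ee_pos: [575.0, 194.5, 223.2]
orientation: [2.297, 2.143, 0.001]
ft_force: [-3.2, 0.7, 7.2]
width: 11.6
grasp_force: 30.0
```

Run:
```python
from h import *
snap('scene','s8');o=readout.get_obs();print(o['t'],o['ee_pos'],o['ft_force'])
snap('wrist','w8')
im=load('w8')['p'];cv2.imwrite('pics/w8b.png',cv2.resize(im[100:384,106:406],None,fx=2,fy=2,interpolation=2)[...,::-1])
```

```text
16.8 [575.09692577 194.42249622 223.23709818] [-2.47115991  0.92114589  7.08698832]
```

I've used up the picture views, so I'll go on by feel in small steps.

step_arm --targets '[[[0.017, -0.01, 0, 0, 0, 0, 0], [0.017, -0.01, 0, 0, 0, 0, 0], [0.017, -0.01, 0, 0, 0, 0, 0], [0.017, -0.01, 0, 0, 0, 0, 0], [0.016, -0.011, 0, 0, 0, 0, 0]]]'

```text
t: 17.48
ee_pos: [579.1, 192.0, 223.2]
orientation: [2.297, 2.143, 0.001]
ft_force: [-3.9, 2.0, 8.5]
width: 11.6
grasp_force: 30.0
```

step_arm --targets '[[[0.016, -0.011, 0, 0, 0, 0, 0], [0.016, -0.012, 0, 0, 0, 0, 0], [0.015, -0.012, 0, 0, 0, 0, 0], [0.015, -0.012, 0, 0, 0, 0, 0], [0.015, -0.013, 0, 0, 0, 0, 0]]]'

```text
t: 18.1
ee_pos: [582.9, 189.1, 223.2]
orientation: [2.297, 2.143, 0.001]
ft_force: [-3.3, 2.5, 8.0]
width: 11.9
grasp_force: 30.0
```

step_arm --targets '[[[0.014, -0.013, 0, 0, 0, 0, 0], [0.014, -0.014, 0, 0, 0, 0, 0], [0.013, -0.014, 0, 0, 0, 0, 0], [0.013, -0.014, 0, 0, 0, 0, 0], [0.013, -0.015, 0, 0, 0, 0, 0]]]'

```text
t: 18.73
ee_pos: [586.2, 185.8, 223.2]
orientation: [-2.297, -2.143, -0.001]
ft_force: [-3.9, 5.4, 9.0]
width: 11.9
grasp_force: 30.0
```

step_arm --targets '[[[0, 0, 0, 0, 0, 0, 0], [0, 0, 0, 0, 0, 0, 0], [0, 0, 0, 0, 0, 0, 0], [0.006, -0.007, 0, 0, 0, 0, 0], [0.008, -0.009, 0, 0, 0, 0, 0]]]'

```text
t: 19.35
ee_pos: [586.9, 185.0, 223.3]
orientation: [2.297, 2.143, 0.002]
ft_force: [-3.9, 4.3, 7.6]
width: 11.7
grasp_force: 30.0
```

The drag is 5.8 N and well snug, so I'll stop here, let go and lift away.

step_arm --targets '[[[0, 0, 0, 0, 0, 0, 0], [0, 0, 0, 0, 0, 0, 0], [0, 0, 0, 0, 0, 0, 0.2], [0, 0, 0, 0, 0, 0, 0.35], [0, 0, 0, 0, 0, 0, 0.4]]]'

```text
t: 19.98
ee_pos: [586.9, 184.5, 222.1]
orientation: [2.297, 2.143, -0.0]
ft_force: [-0.3, 0.4, -0.2]
width: 33.4
grasp_force: 0.0
```

step_arm --targets '[[[0, 0, 0.3, 0, 0, 0, 0.4], [0, 0, 0.8, 0, 0, 0, 0.4], [0, -0.5, 0.9, 0, 0, 0, 0.4], [-0.4, -0.9, 0.3, 0, 0, 0, 0.4], [-0.4, -0.5, 0, 0, 0, 0, 0.4]]]'

```text
t: 20.6
ee_pos: [546.8, 88.3, 339.9]
orientation: [2.296, 2.141, 0.005]
ft_force: [-0.9, -0.3, 0.6]
width: 35.0
grasp_force: 0.0
```

step_arm --targets '[[[0, 0, 0, 0, 0, 0, 0.4], [0, 0, 0, 0, 0, 0, 0.4], [0, 0, 0, 0, 0, 0, 0.4], [0, 0, 0, 0, 0, 0, 0.4], [0, 0, 0, 0, 0, 0, 0.4]]]'

```text
t: 21.22
ee_pos: [546.9, 90.1, 336.9]
orientation: [-2.296, -2.144, 0.0]
ft_force: [0.4, -0.2, 0.5]
width: 34.9
grasp_force: 0.0
```

Run:
```python
from h import *
snap('wrist','w9');d=load('w9');o=readout.get_obs();print(o['t'],o['ee_pos'],o['ft_force'],o['width'])
g=cv2.cvtColor(d['p'],cv2.COLOR_RGB2HSV)
m=cv2.inRange(g,(0,0,0),(180,255,60));n,l,s,c=cv2.connectedComponentsWithStats(m)
for i in range(1,n):
    if s[i,4]>60 and c[i][1]<260: print(s[i],c[i].round(1),onz(d,*c[i],60).round(1),onz(d,*c[i],17).round(1))
p=proj(d,[586.9,185,65]);print('knob expected',p)
# tray front top edge: wood brightness profile at columns across the joint
for X in(530,575):
    u,v=proj(d,[X,98,27]);u=int(u);v=int(v);print(u,v,d['p'][v-14:v+15,u].sum(1).tolist())
```

```text
21.275 [546.8663543   90.05781583 336.93348226] [-0.04116679  0.36156588 -0.43698972] 35.075133729643916
[ 266    0   39   43 1277] [285.6  17. ] [578.9 220.3  60. ] [583.2 229.   17. ]
[289  58  17  20 260] [297.5  67.9] [586.6 184.4  60. ] [592.3 187.1  17. ]
[  0 114  61 173 927] [ 27.7 199.8] [349.4  92.6  60. ] [315.4  80.   17. ]
knob expected [298.69725655  66.5229568 ]
236 171 [417, 419, 426, 409, 328, 244, 204, 199, 205, 263, 357, 410, 420, 404, 384, 385, 395, 401, 401, 402, 398, 399, 386, 345, 323, 388, 489, 553, 580]
283 167 [436, 429, 421, 419, 420, 426, 433, 414, 334, 241, 195, 190, 202, 270, 365, 415, 419, 410, 390, 379, 380, 382, 378, 380, 381, 386, 394, 398, 402]
```

```bash
python3 -c "
from workcell import ctrl
print(ctrl.close_job())"
```

```text
the job is handed in; nothing more can be done
None
```

The tray is bolted in square and drawn up on the buffers; I turned the cam to about 2.3 rad, stopped at about 5.8 N of knob drag, let go with the gripper clear, and handed the job in at about 21 s. The buffer load itself was judged only from that drag, and hand-in returned no verdict.

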